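# Gauge the depth of an incubation bore

## Task

Take the sprung depth gauge from its stand and lower its rod into the empty bore of the aluminium incubation block until the rod truly bottoms out, letting the block's top push the brass stop up the rod. Keep it pressed on the bottom with about 11 N for a second or so without driving the gauge's spring home (never above 14 N), then ease off the spring and let go, leaving the gauge standing in the bore with its stop still resting on the block so that the depth can be read. Leave the bottle, jar and tube rack alone.

Things in the scene. Friction and masses are not known exactly. Their poses are not given: they have to be found in the camera images.
- gauge: Depth gauge, loose, 0.19 kg. Origin on its axis under the 38 mm steel flange (4 mm thick), z up the axis. Hold it by the black round grip, 26 mm wide, 4 to 52 mm above the origin (3 mm cap on top). Below: a 22 mm barrel to 20 mm down, then an 8 mm steel rod to 100 mm down, which slides up into the barrel against a spring. Starts hanging upright by the flange in the stand.
- plunger (a joint): How far the rod is pushed up into the barrel, m: 0 = fully out, 0.006 = spring driven home (hard stop). The push on the rod is 3 N where it starts to move, plus 2.5 N per mm: 8 N at 2 mm, 11 N at 3.2 mm, 14 N at 4.4 mm.
- stop (a joint): Height of the brass stop on the rod, m: its underside is 15 mm plus this value above the rod's tip. Starts at 0 to 0.008 and grows as it slides up (to 0.045). A stiff fit: about 4 N slides it, more than the gauge weighs, and it stays where left.
- stop_face (a point): Centre of the underside of the brass stop, a collar 20 mm in diameter and 10 mm thick around the rod.
- rod_tip (a point): The lower end of the rod, on its axis; the last 3 mm taper from 8 to 5 mm diameter.
- stand: Grey fixed stand: an 84 mm square foot 6 mm thick, four steel posts and an 80 mm square top plate, 8 mm thick, whose upper face is 110 mm above the table, with a 30 mm hole in the middle in which the gauge hangs by its flange. Origin at the centre of its underside.
- block: Fixed aluminium block, 56 mm (x) by 104 mm (y) by 70 mm high, origin at the centre of its underside, z up. Along its y axis stand, in a row: the empty bore at y = -32 mm, and two capped tubes (18 mm wide, rising 22 mm above the block) at y = 4 and 36 mm.
- bore (a point): Centre of the mouth of the empty bore, on the block's top face, z up. The bore is 10.5 mm wide with a 2 mm chamfer and blind; its flat bottom lies somewhere between 28 and 58 mm below the mouth, different every time and not measured: it has to be felt.
- reagent: White bottle, 44 mm wide, 75 mm tall, standing loose. Bystander. Origin under its centre.
- tube_rack: Orange rack 36 by 130 mm holding five capped tubes, 77 mm tall, loose. Bystander. Origin under its centre.
- jar: Amber glass jar with black cap, 50 mm wide, 55 mm tall, loose. Bystander. Origin under its centre.
Mind the look-alikes: they are no part of the job. Several things have the shape of the gauge; the one meant has the colours described above.

How it is judged (in metres and radians):
On the way:
1. the rod is bottomed in the bore and kept pressed there, spring between 1.8 and 4.8 mm in (7.5 to 15 N), for 0.8 s (horizontal distance between rod_tip and bore below 0.005 m and z of rod_tip in the frame of bore below -0.024 m and angle between gauge's own z axis and vertical below 0.15 rad and value of joint plunger between 0.0018 and 0.0048 m), for 0.8 s.
At the end, for the whole second after the job is handed in: The gauge stands released and still in the bore: rod tip within 5 mm sideways of the bore's axis and more than 24 mm below its mouth, gauge within 0.15 rad of upright, spring eased off (plunger under 1.5 mm), the underside of the brass stop no more than 3 mm above the block's top (horizontal distance between rod_tip and bore below 0.005 m and z of rod_tip in the frame of bore below -0.024 m and angle between gauge's own z axis and vertical below 0.15 rad and value of joint plunger below 0.0015 m and z of stop_face in the frame of bore below 0.003 m and contact force between the fingers and gauge below 0.1 N and linear speed of gauge below 0.02 m/s); the robot touches nothing.
It fails at once if the spring is driven home (plunger beyond 4.8 mm, over 15 N) (value of joint plunger above 0.0048 m).
It fails at once if the gauge is forced against the block with more than 25 N (contact force between gauge and block above 25 N).
It fails at once if a bystander (bottle, jar or tube rack) is moved by more than 20 mm (distance of any of reagent, tube_rack, jar from where it was at the start of the episode above 0.02 m).
It also fails if it takes over 58 s, if anything falls off the work surface, if the arm or the gripper's body presses on something with over 40 N, if the wrist force passes 120 N, or if a joint passes its speed limit or range.

## Robot

A 6-joint arm with a two-finger parallel gripper is mounted at the origin on the work surface. World frame = base frame: x ahead of the robot, y to its left, z up, the work surface at z = 0. Lengths are in mm, angles in degrees, forces in N, time in s.
With the tool pointing down it reaches from about 350 to 950 mm from the base axis. Payload 17.4 kg.
Tool frame: the origin (TCP) lies between the finger pads; the fingertips stand 17 mm ahead of it and the grasp point (between the pads) lies 2 mm behind it; x points along the fingers, y is the direction in which the jaws open and shut, and the axes are right-handed (so a half turn about x gives the same grasp; the last joint's range is limited). The gripper opens to 93 mm and grips with 3 to 60 N. Pads are 15 mm wide; open, the fingers measure 128 mm over their backs; the gripper's body (75 mm by 188 mm) begins 65 mm behind the grasp point.
Start: joints at [63.209, 6.646, 82.598, -0, 90.757, -2.166], TCP at [281.273, 613.61, 235.646] pointing down, gripper open.
Joint ranges: [-162.19, 162.19], [-47.58, 125.68], [4.15, 143.07], [-65.23, 245.23], [0.69, 171.88], [-170.13, 170.13]. Speed limits (degrees/s): [108.29, 108.29, 127.2, 180, 180, 180].

## Interface

Orientations are given as [roll, pitch, yaw] about the fixed x, y, z axes, in that order (R = Rz(yaw) Ry(pitch) Rx(roll)).
In Python, from workcell import arm gives the robot as it stands.
- The arm moves only by the shell command python3 -m jog 'ROWS' [FORCE]. ROWS is a JSON object of lists of equal length, an entry for each row: "xyz": the shift along the tool's x, y, z in cm, a list of three; "angular": the turn, a rotation vector about the tool's x, y, z in degrees, a list of three; "fingers": the gripper command: -1 is fully open, 1 is shut, values between are in proportion. A call has 1 to 8 rows; each row shifts and turns the commanded pose from where the row before left it, along the tool's axes as they then stand; what a row does not reach is not made up. A row lasts 1/12 s, in which the tool goes at most 41.7 mm and 7.16 degrees, less where a joint would pass 70% of its speed; a pose out of reach is approached as far as the arm can. A call with a gripper value outside its range is refused whole. The fingers move at their own pace and stop on an object; FORCE is the grip in N (left out, the last holds). Time passes only in rows, so rows that do not move let the fingers close. It gives the time, the measured TCP pose, the force and the opening at its end, in the units of the state.
- arm.get_state(): the state, without advancing time (a new reading comes with each control period).
- arm.snapshot(name): name is "scene" or "top" or "wrist"; returns the picture (400x640x3 uint8, blue, green, red); there is no depth.
- arm.get_calibration(name): a dict with "fx", "fy", "cx", "cy" (pixels), "R" (3x3) and "t" (3): a world point X has camera coordinates R X + t. Camera axes: x right, y down, z forward; pixel columns grow to the right and rows downward; lengths in mm; the calibration is good to about 2 mm. The wrist camera is an equidistant fisheye: a pixel r from the principal point sees the ray r / f radians off the axis. A picture is of the moment at which its call begins: read the wrist's pose just before it. get_calibration takes no time and is no camera call; for the wrist camera it gives the pose at the moment of the call.
- arm.close_job(): hands the job in, once; it reports no verdict.
The state is a dict: "time": time; "joint_pos": joint angles; "dq": joint speeds; "effort": joint torques, N m; "position": TCP position; "orientation": TCP orientation; "force": force on the tool from outside, world axes, zero at the start; "moment": the same for the moment, N m; "opening": finger opening in mm.
Only numpy, scipy, OpenCV 4.12 (cv2) and the standard library are available. Lean on these libraries where they do the work, as an engineer would, in place of code of your own. Each camera call takes 0.05 s, during which the arm holds its last target. There are 200 camera calls.

## Working session

There is one attempt and no reset: what is moved stays moved. The work goes in short steps, Python scripts to look and compute and a shell command to move; the robot and the scene stay as the last step left them, time stands still between calls to the robot, and variables do not carry over. Pictures are saved under pics/ and viewed, about 8 in all and at most 12, crops included, and the job is handed in when it is done.

```bash
mkdir -p pics
python3 - <<'E'
from workcell import arm
import cv2,numpy as np
s=arm.get_state();print({k:np.round(v,2).tolist() for k,v in s.items()})
for n in("scene","top"):
    cv2.imwrite(f"pics/{n}0.png",arm.snapshot(n)); c=arm.get_calibration(n);print(n,c)
E
```

```text
{'time': 0.0, 'joint_pos': [63.21, 6.67, 82.64, -0.0, 90.76, -2.17], 'dq': [0.02, -0.03, 0.01, 0.02, -0.11, -0.03], 'effort': [0.0, -72.13, -62.26, 0.08, 0.02, -0.0], 'position': [281.2, 613.43, 234.92], 'orientation': [-91.15, 89.93, -115.77], 'force': [0.68, 0.79, -0.01], 'moment': [-0.0, -0.0, -0.03], 'opening': 93.16}
scene {'fx': 407.8432687081692, 'fy': 407.8432687081692, 'cx': 319.00665044056365, 'cy': 192.42782435241224, 'R': array([[-0.86163826,  0.50746858, -0.00742611],
       [ 0.4182041 ,  0.70163262, -0.57690293],
       [-0.28754971, -0.50018727, -0.81677895]]), 't': array([ 533.58087877, -128.61416306, 1144.66636722])}
top {'fx': 397.51439815412886, 'fy': 397.51439815412886, 'cx': 319.88550876477876, 'cy': 202.7014074656201, 'R': array([[-0.02195927, -0.99937511,  0.02769815],
       [-0.99829126,  0.020418  , -0.05475098],
       [ 0.05415122, -0.02885311, -0.9981158 ]]), 't': array([-105.46796243,  559.40685761, 1066.76128595])}
```

View pics/scene0.png

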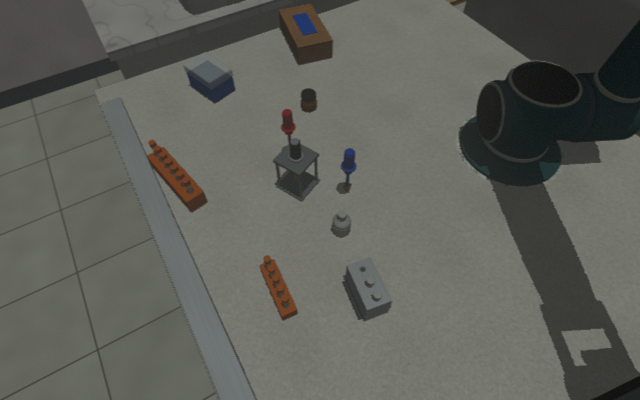

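View pics/top0.png

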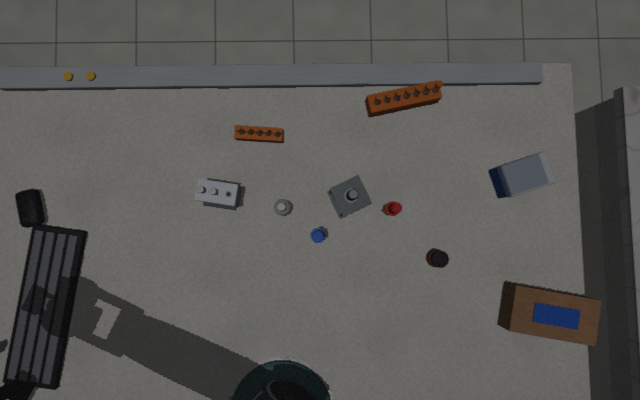

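The top view shows the grey gauge in the stand near (352,195) and the block's empty bore near (228,194). The red and blue gauges are look-alikes, near (393,208) and (318,234). I'll zoom in for finer pixels.

```bash
cat > h.py <<'E'
import numpy as np
from workcell import arm
def unproj(n,u,v,z):
    c=arm.get_calibration(n);R,t=np.array(c["R"]),np.array(c["t"])
    d=R.T@np.array([(u-c["cx"])/c["fx"],(v-c["cy"])/c["fy"],1]);o=-R.T@t
    return o+d*(z-o[2])/d[2]
def tri(obs):
    A=[];b=[]
    for n,u,v in obs:
        c=arm.get_calibration(n);R,t=np.array(c["R"]),np.array(c["t"])
        d=R.T@np.array([(u-c["cx"])/c["fx"],(v-c["cy"])/c["fy"],1]);d/=np.linalg.norm(d);o=-R.T@t
        P=np.eye(3)-np.outer(d,d);A.append(P);b.append(P@o)
    return np.linalg.lstsq(np.vstack(A),np.hstack(b),rcond=None)[0]
E
python3 - <<'E'
import cv2,numpy as np
from h import *
t=cv2.imread("pics/top0.png");s=cv2.imread("pics/scene0.png")
k=dict(interpolation=cv2.INTER_CUBIC)
a=cv2.resize(t[170:230,190:250],(390,390),**k);b=cv2.resize(t[165:225,320:380],(390,390),**k)
cv2.imwrite("pics/z0.png",np.hstack([a,b]))
for n,p in dict(gaugecap=("top",352,194,165),bore=("top",228,194,70),t2=("top",203,189,92),bottle=("top",283,207,75),red=("top",393,208,150),blue=("top",318,234,150),bore_s=("scene",362,269,70),cap_s=("scene",294.5,142,165),rack=("top",259,133,77)).items(): print(n,unproj(*p).round(1))
E
```

```text
gaugecap [ 568.  -189.3  165. ]
bore [581.5 120.7  70. ]
t2 [593.6 178.8  92. ]
bottle [544.8 -20.5  75. ]
red [ 533.5 -288.7  150. ]
blue [ 475.3 -107.3  150. ]
bore_s [585.3 121.7  70. ]
cap_s [ 572.7 -187.9  165. ]
rack [737.6  38.1  77. ]
```

View pics/z0.png

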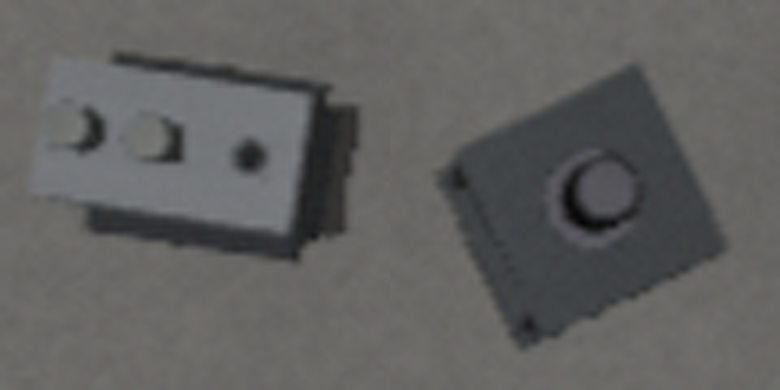

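The crops show the bore at top-view pixel (228,193.5) and the gauge cap at (353,193.8). That puts the gauge near (570,-190) and the bore near (583,121). Next I need the tool axes.

```bash
cat >> h.py <<'E'
from scipy.spatial.transform import Rotation as Ro
def delta(target):
    s=arm.get_state();R=Ro.from_euler("xyz",s["orientation"],degrees=True).as_matrix()
    d=R.T@(np.array(target)-s["position"])/10
    return R.round(3).tolist(),d.round(2).tolist()
E
python3 -c "
from h import *
print(delta([562,-180,255]),unproj('top',353,193.8,165),unproj('top',228,193.5,70))"
```

```text
([[-0.0, 0.417, 0.909], [-0.001, 0.909, -0.417], [-1.0, -0.001, -0.0]], [-1.94, -60.43, 58.59]) [ 568.44365647 -191.67120772  165.        ] [582.75924742 120.67097897  70.        ]
```

```bash
python3 -m jog '{"xyz":[[-0.1,-2.5,2.44],[-0.1,-2.5,2.44],[-0.1,-2.5,2.44],[-0.1,-2.5,2.44],[-0.1,-2.5,2.44],[-0.1,-2.5,2.44],[-0.1,-2.5,2.44],[-0.1,-2.5,2.44]],"angular":[[0,0,0],[0,0,0],[0,0,0],[0,0,0],[0,0,0],[0,0,0],[0,0,0],[0,0,0]],"fingers":[-1,-1,-1,-1,-1,-1,-1,-1]}' 30
python3 -m jog '{"xyz":[[-0.1,-2.5,2.44],[-0.1,-2.5,2.44],[-0.1,-2.5,2.44],[-0.1,-2.5,2.44],[-0.1,-2.5,2.44],[-0.1,-2.5,2.44],[-0.1,-2.5,2.44],[-0.1,-2.5,2.44]],"angular":[[0,0,0],[0,0,0],[0,0,0],[0,0,0],[0,0,0],[0,0,0],[0,0,0],[0,0,0]],"fingers":[-1,-1,-1,-1,-1,-1,-1,-1]}' 30
python3 - <<'E'
from workcell import arm
import cv2
print(arm.get_calibration("wrist"));cv2.imwrite("pics/w1.png",arm.snapshot("wrist"))
E
```

```text
time: 0.77
position: [375.4, 348.8, 243.4]
orientation: [-104.7, 90.0, -129.3]
force: [0.8, 0.4, 1.3]
opening: 93.3
time: 1.43
position: [469.6, 85.6, 251.6]
orientation: [16.4, 90.0, -8.2]
force: [0.5, 0.0, 0.1]
opening: 93.1
{'fx': 309.70691628693146, 'fy': 309.70691628693146, 'cx': 322.2636074877373, 'cy': 198.71986612369093, 'R': array([[ 4.17430402e-01,  9.08708655e-01,  6.63334927e-04],
       [ 8.74490174e-01, -4.01909795e-01,  2.71542727e-01],
       [ 2.47019827e-01, -1.12770110e-01, -9.62426157e-01]]), 't': array([-273.19942601, -411.55803169,  299.96021915])}
```

View pics/w1.png

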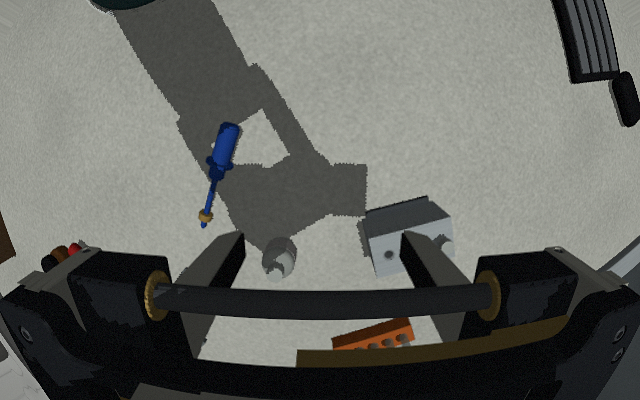

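The wrist view shows the bore at about (389,255), the bottle at (280,257) and the blue look-alike at upper left. I'll compute the bore position from it and continue.

```bash
cat >> h.py <<'E'
def wray(c,u,v,z):
    x,y=u-c["cx"],v-c["cy"];r=np.hypot(x,y);th=r/c["fx"]
    d=np.array([x/r*np.sin(th),y/r*np.sin(th),np.cos(th)]);R,t=np.array(c["R"]),np.array(c["t"])
    d=R.T@d;o=-R.T@t
    return o+d*(z-o[2])/d[2]
E
python3 - <<'E'
from h import *
print(wray(arm.get_calibration("wrist"),389,255,70), delta([566,-186,255]))
E
```

```text
[583.7484854  116.65856347  70.        ] ([[0.0, 0.419, 0.908], [-0.002, 0.908, -0.419], [-1.0, -0.002, 0.001]], [-0.29, -20.3, 19.82])
```

```bash
python3 -m jog '{"xyz":[[0,-2.6,2.5],[0,-2.6,2.5],[0,-2.6,2.5],[0,-2.6,2.5],[0,-2.6,2.5],[0,-2.6,2.5],[0,-2.6,2.5],[0,-2.6,2.5]],"angular":[[0,0,0],[0,0,0],[0,0,0],[0,0,0],[0,0,0],[0,0,0],[0,0,0],[0,0,0]],"fingers":[-1,-1,-1,-1,-1,-1,-1,-1]}' 30
python3 - <<'E'
from h import *
import cv2
print(delta([569,-191,255]));cv2.imwrite("pics/w2.png",arm.snapshot("wrist"))
E
```

```text
time: 2.15
position: [564.8, -186.9, 251.3]
orientation: [-179.0, 90.0, 156.3]
force: [0.7, 0.8, 0.6]
opening: 93.0
([[-0.0, 0.417, 0.909], [0.0, 0.909, -0.417], [-1.0, -0.0, -0.0]], [-0.37, -0.19, 0.55])
```

View pics/w2.png

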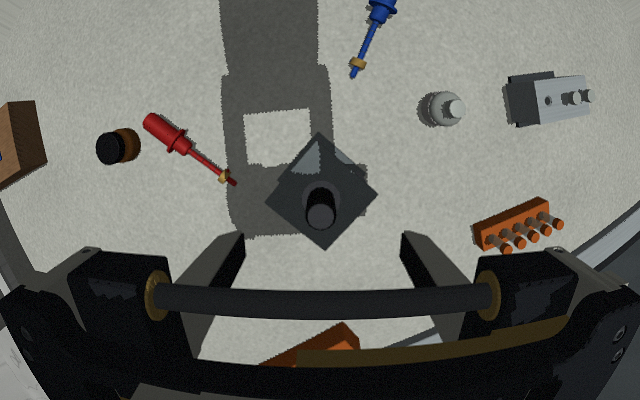

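The wrist view shows the gauge cap's top at about (321,215) and the bore at (548,100), with nothing in the way of the jaws.

Run:
```python
from h import *
c=arm.get_calibration("wrist");s=arm.get_state()
print(s["position"],wray(c,321,215,165),wray(c,548,100,70))
p=wray(c,321,215,165);print(delta([p[0],p[1],139]), delta([569,-190,139]))
```

```text
[ 565.8851001  -191.47754005  250.44693462] [ 568.11310872 -194.52450094  165.        ] [582.4546786  115.72034174  70.        ]
([[-0.001, 0.419, 0.908], [-0.001, 0.908, -0.419], [-1.0, -0.002, -0.0]], [11.14, -0.16, 0.33]) ([[-0.001, 0.419, 0.908], [-0.001, 0.908, -0.419], [-1.0, -0.002, -0.0]], [11.14, 0.28, 0.23])
```

```bash
python3 -m jog '{"xyz":[[1.5,0,0.28],[2,0,0],[2,0,0],[2,0,0],[2,0,0],[1.6,0,0],[0,0,0],[0,0,0]],"angular":[[0,0,0],[0,0,0],[0,0,0],[0,0,0],[0,0,0],[0,0,0],[0,0,0],[0,0,0]],"fingers":[-1,-1,-1,-1,-1,-1,-1,1]}' 40
python3 -m jog '{"xyz":[[0,0,0],[0,0,0],[0,0,0],[0,0,0],[0,0,0],[0,0,0],[0,0,0],[0,0,0]],"angular":[[0,0,0],[0,0,0],[0,0,0],[0,0,0],[0,0,0],[0,0,0],[0,0,0],[0,0,0]],"fingers":[1,1,1,1,1,1,1,1]}' 40
python3 - <<'E'
from h import *
s=arm.get_state();print(s["position"],s["force"],s["moment"],s["opening"])
E
```

```text
time: 2.87
position: [566.6, -185.3, 139.7]
orientation: [-178.9, 89.9, 156.5]
force: [1.0, 1.0, 1.3]
opening: 89.7
time: 3.53
position: [567.2, -186.3, 140.7]
orientation: [-31.3, 90.0, -55.9]
force: [0.1, 0.9, -0.2]
opening: 37.4
[ 567.17990472 -186.3222469   140.70414518] [ 0.12030493  0.93514747 -0.21622779] [ 0.01772624 -0.02996128 -0.09497333] 37.40086691870476
```

The second wrist calibration was read while the arm was still overshooting, so both y values are about 4.5 mm low. Corrected, they agree with the top camera: gauge about (568,-190), bore about (582,120.4). I'll shift the jaws while they close.

```bash
python3 -m jog '{"xyz":[[0,-0.33,0.25],[0,0,0],[0,0,0],[0,0,0],[0,0,0],[0,0,0],[0,0,0],[0,0,0]],"angular":[[0,0,0],[0,0,0],[0,0,0],[0,0,0],[0,0,0],[0,0,0],[0,0,0],[0,0,0]],"fingers":[0.2,0.2,1,1,1,1,1,1]}' 40
python3 -m jog '{"xyz":[[0,0,0],[0,0,0],[0,0,0],[0,0,0],[-0.5,0,0],[-1,0,0],[-1,0,0],[0,0,0]],"angular":[[0,0,0],[0,0,0],[0,0,0],[0,0,0],[0,0,0],[0,0,0],[0,0,0],[0,0,0]],"fingers":[1,1,1,1,1,1,1,1]}' 40
python3 - <<'E'
from h import *
s=arm.get_state();print(s["position"],s["orientation"],s["force"],s["moment"],s["opening"])
E
```

```text
time: 4.2
position: [568.1, -190.3, 140.6]
orientation: [-91.1, 90.0, -115.7]
force: [0.9, -0.9, -1.4]
opening: 25.4
time: 4.87
position: [568.9, -190.6, 168.8]
orientation: [3.7, 89.8, -21.0]
force: [0.1, -0.2, -1.1]
opening: 25.2
[ 568.88214197 -190.5728406   168.77466788] [  3.66573685  89.80964319 -20.95581557] [ 0.14003141 -0.20348083 -1.06106685] [-0.01514283 -0.05153449  0.00969683] 25.23112099377058
```

```bash
python3 -m jog '{"xyz":[[-2,0,0],[-2,0,0],[-2,0,0],[-2,0,0],[-1,0,0],[0,0,0],[0,1.5,-0.6],[0,2.5,-1.0]],"angular":[[0,0,0],[0,0,0],[0,0,0],[0,0,0],[0,0,0],[0,0,0],[0,0,0],[0,0,0]],"fingers":[1,1,1,1,1,1,1,1]}' 40
python3 -m jog '{"xyz":[[0,3.3,-1.34],[0,3.3,-1.34],[0,3.3,-1.34],[0,3.3,-1.34],[0,3.3,-1.33],[0,3.3,-1.33],[0,2.5,-1.0],[0,2.3,-0.91]],"angular":[[0,0,0],[0,0,0],[0,0,0],[0,0,0],[0,0,0],[0,0,0],[0,0,0],[0,0,0]],"fingers":[1,1,1,1,1,1,1,1]}' 40
python3 -m jog '{"xyz":[[0,0,0],[0,0,0],[0,0,0],[0,0,0]],"angular":[[0,0,0],[0,0,0],[0,0,0],[0,0,0]],"fingers":[1,1,1,1]}' 40
python3 - <<'E'
from h import *
import cv2
print(delta([583,120,258]),arm.get_state()["position"],arm.get_state()["force"])
ims=[]
for n in("scene","top"):
    im=arm.snapshot(n);cv2.imwrite(f"pics/{n}3.png",im);ims.append(im)
s=cv2.resize(ims[0][190:320,310:430],(480,520),interpolation=cv2.INTER_CUBIC)
print(arm.get_calibration("wrist"));w=arm.snapshot("wrist");cv2.imwrite("pics/w3.png",w)
w=cv2.resize(w[170:300,280:360],(320,520),interpolation=cv2.INTER_CUBIC)
cv2.imwrite("pics/z3.png",np.hstack([s,w]))
E
```

```text
time: 5.53
position: [569.9, -148.3, 254.2]
orientation: [-151.3, 89.9, -176.1]
force: [0.6, 0.1, -3.5]
opening: 25.6
time: 6.2
position: [581.9, 119.7, 254.1]
orientation: [-149.8, 89.9, -174.4]
force: [0.4, -0.6, -1.6]
opening: 26.0
time: 6.53
position: [582.4, 116.9, 255.1]
orientation: [-130.9, 90.0, -155.5]
force: [0.8, -1.0, -2.0]
opening: 25.5
([[-0.001, 0.417, 0.909], [-0.0, 0.909, -0.417], [-1.0, -0.0, -0.0]], [-0.29, 0.31, -0.07]) [582.38051981 116.90942678 255.07175351] [ 0.76488965 -0.97886303 -1.97228634]
{'fx': 309.70691628693146, 'fy': 309.70691628693146, 'cx': 322.2636074877373, 'cy': 198.71986612369093, 'R': array([[ 4.18495906e-01,  9.08218578e-01,  4.38623044e-04],
       [ 8.74080646e-01, -4.02896640e-01,  2.71398824e-01],
       [ 2.46666174e-01, -1.13195905e-01, -9.62466875e-01]]), 't': array([-349.24181895, -498.35946575,  279.53459245])}
```

View pics/z3.png

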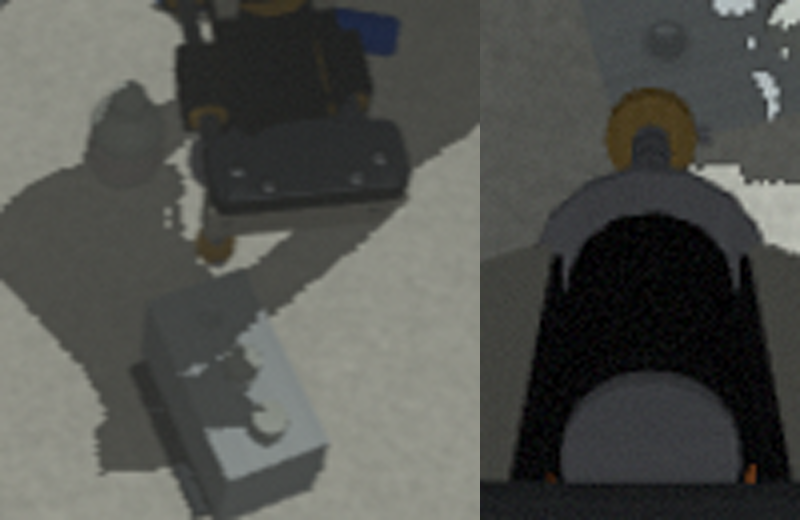

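The wrist crop shows the bore at about (326.5,180) and the brass stop around (322.8,202.5), held upright. I'll compare their positions.

Run:
```python
from h import *
c=arm.get_calibration("wrist")
print("bore",wray(c,326.5,180,70))
for z in(140,150,158):print("stop",z,wray(c,322.8,202.5,z))
print("capmid",wray(c,280+(652-480)/4,170+460/4,195.6), delta([583,120.3,240]))
```

```text
bore [581.0385752  122.02712568  70.        ]
stop 140 [584.02608631 115.98098095 140.        ]
stop 150 [581.33412215 117.19542312 150.        ]
stop 158 [579.18055083 118.16697685 158.        ]
capmid [630.37747723  94.70100327 195.6       ] ([[-0.0, 0.418, 0.909], [-0.0, 0.909, -0.418], [-1.0, -0.0, 0.0]], [1.55, 0.33, -0.09])
```

```bash
python3 -m jog '{"xyz":[[0,0.39,-0.18],[1,0,0],[1.5,0,0],[1.5,0,0],[0.5,0,0],[0,0,0],[0,0,0],[0,0,0]],"angular":[[0,0,0],[0,0,0],[0,0,0],[0,0,0],[0,0,0],[0,0,0],[0,0,0],[0,0,0]],"fingers":[1,1,1,1,1,1,1,1]}' 40
python3 - <<'E'
from h import *
import cv2
s=arm.get_state();print(s["position"],s["force"])
c=arm.get_calibration("wrist");w=arm.snapshot("wrist")
s=arm.snapshot("scene")
a=cv2.resize(s[220:320,320:420],(400,400),interpolation=cv2.INTER_CUBIC)
b=cv2.resize(w[150:250,270:370],(400,400),interpolation=cv2.INTER_CUBIC)
cv2.imwrite("pics/z4.png",np.clip(np.hstack([a,b]).astype(float)*1.6,0,255).astype(np.uint8))
E
```

```text
time: 7.35
position: [582.6, 122.0, 211.2]
orientation: [36.0, 90.0, 11.4]
force: [0.1, -0.4, -1.6]
opening: 25.3
[582.61629612 122.01656519 211.16423922] [ 0.10650659 -0.3873383  -1.60407134]
```

View pics/z4.png

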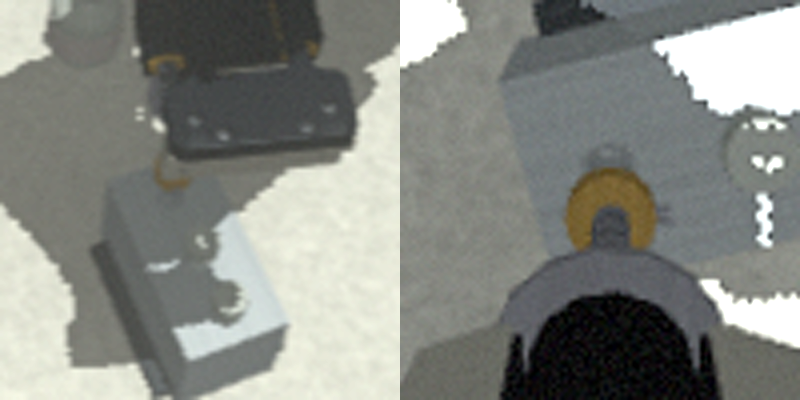

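The scene crop shows the stop just above the block's top. In the wrist crop the stop's centre is about (322.75,203.25), and the bore's chamfer, partly hidden behind the stop, is centred near (322,191).

Run:
```python
from h import *
c=arm.get_calibration("wrist");s=arm.get_state()
print(s["position"],"bore",wray(c,322.1,191,70),wray(c,322.1,190,70))
zt=s["position"][2]-130.6;print("tip",zt)
for st in(15,19,23):
  p=wray(c,322.75,203.25,zt+st+8);print("stop",p)
```

```text
[582.67039415 122.06164682 211.38593793] bore [580.50805612 122.24251349  70.        ] [579.60102844 122.65933571  70.        ]
tip 80.78593793214745
stop [582.79742002 121.78353836 103.78593793]
stop [581.7062754  122.27233713 107.78593793]
stop [580.61513079 122.76113589 111.78593793]
```

Rod and bore agree within 1–2 mm, so I'll descend and feel for contact.

```bash
python3 -m jog '{"xyz":[[0.3,0,0],[0.3,0,0],[0.3,0,0],[0.1,0,0],[0.1,0,0],[0,0,0]],"angular":[[0,0,0],[0,0,0],[0,0,0],[0,0,0],[0,0,0],[0,0,0]],"fingers":[1,1,1,1,1,1]}' 40
python3 -m jog '{"xyz":[[0.05,0,0],[0.05,0,0],[0.05,0,0],[0.05,0,0],[0.05,0,0]],"angular":[[0,0,0],[0,0,0],[0,0,0],[0,0,0],[0,0,0]],"fingers":[1,1,1,1,1]}' 40
```

```text
time: 7.95
position: [582.3, 122.0, 199.4]
orientation: [-148.5, 90.0, -173.2]
force: [0.5, -0.1, -2.0]
opening: 25.3
time: 8.37
position: [582.4, 122.0, 197.1]
orientation: [-25.8, 90.0, -50.4]
force: [1.2, -0.3, -3.1]
opening: 25.2
```

```bash
python3 -m jog '{"xyz":[[0.05,0,0],[0.05,0,0],[0.05,0,0],[0.05,0,0]],"angular":[[0,0,0],[0,0,0],[0,0,0],[0,0,0]],"fingers":[1,1,1,1]}' 40
```

```text
time: 8.7
position: [582.4, 122.0, 195.1]
orientation: [87.2, 90.0, 62.5]
force: [-0.6, -0.8, -2.6]
opening: 25.5
```

```bash
python3 -m jog '{"xyz":[[0.1,0,0],[0.1,0,0],[0.1,0,0],[0.1,0,0],[0.1,0,0]],"angular":[[0,0,0],[0,0,0],[0,0,0],[0,0,0],[0,0,0]],"fingers":[1,1,1,1,1]}' 40
python3 -m jog '{"xyz":[[0.1,0,0],[0.1,0,0],[0.1,0,0],[0.1,0,0],[0,0,0]],"angular":[[0,0,0],[0,0,0],[0,0,0],[0,0,0],[0,0,0]],"fingers":[1,1,1,1,1]}' 40
```

```text
time: 9.12
position: [582.4, 122.0, 190.0]
orientation: [-142.8, 90.0, -167.5]
force: [0.7, -1.2, -1.6]
opening: 25.1
time: 9.53
position: [582.3, 122.0, 185.8]
orientation: [-146.6, 90.0, -171.2]
force: [-0.2, -0.4, -2.0]
opening: 25.5
```

```bash
python3 -m jog '{"xyz":[[0.08,0,0],[0.08,0,0],[0.08,0,0],[0.08,0,0],[0.08,0,0]],"angular":[[0,0,0],[0,0,0],[0,0,0],[0,0,0],[0,0,0]],"fingers":[1,1,1,1,1]}' 40
```

```text
time: 9.95
position: [582.5, 122.0, 182.5]
orientation: [25.8, 90.0, 1.2]
force: [-1.3, -1.0, 2.4]
opening: 25.4
```

```bash
python3 -m jog '{"xyz":[[0.08,0,0],[0.08,0,0],[0.08,0,0],[0.08,0,0],[0.08,0,0]],"angular":[[0,0,0],[0,0,0],[0,0,0],[0,0,0],[0,0,0]],"fingers":[1,1,1,1,1]}' 40
```

```text
time: 10.37
position: [582.5, 122.0, 178.1]
orientation: [42.0, 90.0, 17.4]
force: [-0.8, -0.3, 2.0]
opening: 25.3
```

```bash
python3 -m jog '{"xyz":[[0.08,0,0],[0.08,0,0],[0.08,0,0],[0.08,0,0],[0.08,0,0]],"angular":[[0,0,0],[0,0,0],[0,0,0],[0,0,0],[0,0,0]],"fingers":[1,1,1,1,1]}' 40
```

```text
time: 10.78
position: [582.4, 122.0, 174.1]
orientation: [63.7, 90.0, 39.0]
force: [0.6, 0.7, 2.5]
opening: 25.5
```

```bash
python3 -m jog '{"xyz":[[0.06,0,0],[0.06,0,0],[0.06,0,0],[0.06,0,0]],"angular":[[0,0,0],[0,0,0],[0,0,0],[0,0,0]],"fingers":[1,1,1,1]}' 40
```

```text
time: 11.12
position: [582.5, 122.0, 171.7]
orientation: [41.2, 90.0, 16.5]
force: [0.5, -0.6, 1.8]
opening: 25.5
```

```bash
python3 -m jog '{"xyz":[[0.05,0,0],[0.05,0,0],[0.05,0,0],[0.05,0,0],[0.05,0,0]],"angular":[[0,0,0],[0,0,0],[0,0,0],[0,0,0],[0,0,0]],"fingers":[1,1,1,1,1]}' 40
```

```text
time: 11.53
position: [582.4, 122.0, 169.2]
orientation: [-122.1, 90.0, -146.7]
force: [0.9, -0.1, 2.4]
opening: 25.1
```

```bash
python3 -m jog '{"xyz":[[0.05,0,0],[0.05,0,0],[0.05,0,0],[0.05,0,0],[0.05,0,0]],"angular":[[0,0,0],[0,0,0],[0,0,0],[0,0,0],[0,0,0]],"fingers":[1,1,1,1,1]}' 40
```

```text
time: 11.95
position: [582.4, 122.0, 166.7]
orientation: [28.4, 90.0, 3.8]
force: [-0.1, 0.8, 1.6]
opening: 25.7
```

```bash
python3 -m jog '{"xyz":[[0.05,0,0],[0.05,0,0],[0.05,0,0],[0.05,0,0],[0.05,0,0]],"angular":[[0,0,0],[0,0,0],[0,0,0],[0,0,0],[0,0,0]],"fingers":[1,1,1,1,1]}' 40
```

```text
time: 12.37
position: [582.4, 122.0, 164.2]
orientation: [-79.8, 90.0, -104.4]
force: [0.8, 0.1, 1.7]
opening: 25.3
```

```bash
python3 -m jog '{"xyz":[[0.05,0,0],[0.05,0,0],[0.05,0,0],[0.05,0,0],[0.05,0,0]],"angular":[[0,0,0],[0,0,0],[0,0,0],[0,0,0],[0,0,0]],"fingers":[1,1,1,1,1]}' 40
```

```text
time: 12.78
position: [582.5, 122.0, 161.9]
orientation: [27.4, 90.0, 2.7]
force: [-1.3, 0.4, 5.0]
opening: 25.5
```

Force has risen to 5 N, so this may be the bottom. I'll hold and read again.

```bash
for i in 1 2 3; do python3 -m jog '{"xyz":[[0,0,0]],"angular":[[0,0,0]],"fingers":[1]}' 40 | grep -E "position|force"; done; python3 -m jog '{"xyz":[[0.05,0,0],[0,0,0]],"angular":[[0,0,0],[0,0,0]],"fingers":[1,1]}' 40;  python3 -m jog '{"xyz":[[0,0,0]],"angular":[[0,0,0]],"fingers":[1]}' 40
```

```text
position: [582.5, 122.0, 161.9]
force: [0.0, 0.4, 5.2]
position: [582.5, 122.0, 161.9]
force: [0.2, 0.3, 4.6]
position: [582.5, 122.0, 161.9]
force: [-0.6, 1.1, 4.7]
time: 13.2
position: [582.5, 122.0, 161.4]
orientation: [16.1, 90.0, -8.5]
force: [0.8, 0.9, 5.4]
opening: 25.6
time: 13.28
position: [582.5, 122.0, 161.4]
orientation: [26.4, 90.0, 1.8]
force: [-1.3, 0.1, 6.1]
opening: 25.6
```

Spring stiffness matches: bottomed. Pressing on to about 9 N read (11 N less the gauge's weight).

```bash
python3 -m jog '{"xyz":[[0.04,0,0],[0.04,0,0],[0.03,0,0],[0,0,0],[0,0,0]],"angular":[[0,0,0],[0,0,0],[0,0,0],[0,0,0],[0,0,0]],"fingers":[1,1,1,1,1]}' 40; for i in 1 2 3; do python3 -m jog '{"xyz":[[0,0,0]],"angular":[[0,0,0]],"fingers":[1]}' 40 | grep -E "position|force"; done
```

```text
time: 13.7
position: [582.5, 122.0, 160.6]
orientation: [30.0, 90.0, 5.3]
force: [-1.2, -0.2, 7.4]
opening: 25.4
position: [582.5, 122.0, 160.6]
force: [-0.3, -0.7, 8.1]
position: [582.5, 122.0, 160.6]
force: [-1.2, -0.1, 7.0]
position: [582.5, 122.0, 160.6]
force: [-0.7, -0.5, 7.7]
```

```bash
python3 -m jog '{"xyz":[[0.03,0,0],[0.03,0,0],[0,0,0],[0,0,0],[0,0,0]],"angular":[[0,0,0],[0,0,0],[0,0,0],[0,0,0],[0,0,0]],"fingers":[1,1,1,1,1]}' 40; for i in 1 2 3; do python3 -m jog '{"xyz":[[0,0,0],[0,0,0],[0,0,0],[0,0,0],[0,0,0]],"angular":[[0,0,0],[0,0,0],[0,0,0],[0,0,0],[0,0,0]],"fingers":[1,1,1,1,1]}' 40 | grep -E "time|position|force"; done
```

```text
time: 14.37
position: [582.6, 122.0, 160.1]
orientation: [28.2, 90.0, 3.6]
force: [-1.3, 1.0, 8.1]
opening: 25.1
time: 14.78
position: [582.6, 122.0, 160.1]
force: [-0.8, -0.3, 9.0]
time: 15.2
position: [582.5, 122.0, 160.1]
force: [-1.8, 0.0, 7.8]
time: 15.62
position: [582.6, 122.0, 160.1]
force: [-0.3, -0.2, 8.4]
```

Held at about 10–11 N for more than a second. Now easing off.

```bash
python3 -m jog '{"xyz":[[-0.05,0,0],[-0.05,0,0],[-0.05,0,0],[-0.05,0,0],[-0.04,0,0],[0,0,0],[0,0,0]],"angular":[[0,0,0],[0,0,0],[0,0,0],[0,0,0],[0,0,0],[0,0,0],[0,0,0]],"fingers":[1,1,1,1,1,1,1]}' 40; for i in 1 2 3; do python3 -m jog '{"xyz":[[0,0,0]],"angular":[[0,0,0]],"fingers":[1]}' 40 | grep -E "position|force"; done
```

```text
time: 16.2
position: [582.4, 122.0, 161.9]
orientation: [-34.4, 90.0, -59.0]
force: [-0.2, 0.1, 3.8]
opening: 24.9
position: [582.4, 122.0, 161.9]
force: [0.8, 0.2, 4.5]
position: [582.4, 122.0, 161.9]
force: [0.3, 0.2, 3.9]
position: [582.4, 122.0, 161.9]
force: [-0.7, 0.1, 4.4]
```

```bash
python3 -m jog '{"xyz":[[-0.04,0,0],[-0.04,0,0],[-0.03,0,0],[0,0,0],[0,0,0]],"angular":[[0,0,0],[0,0,0],[0,0,0],[0,0,0],[0,0,0]],"fingers":[1,1,1,1,1]}' 40; for i in 1 2 3; do python3 -m jog '{"xyz":[[0,0,0]],"angular":[[0,0,0]],"fingers":[1]}' 40 | grep -E "position|force"; done
```

```text
time: 16.87
position: [582.4, 122.0, 162.9]
orientation: [-139.6, 90.0, -164.2]
force: [0.0, 1.2, 0.9]
opening: 25.4
position: [582.4, 122.0, 162.9]
force: [-0.5, 0.2, 1.7]
position: [582.4, 122.0, 162.9]
force: [1.2, 0.0, 1.9]
position: [582.4, 122.0, 163.0]
force: [0.4, 0.1, 2.3]
```

```bash
python3 -m jog '{"xyz":[[-0.03,0,0],[0,0,0],[0,0,0],[0,0,0]],"angular":[[0,0,0],[0,0,0],[0,0,0],[0,0,0]],"fingers":[1,1,1,1]}' 5; python3 -m jog '{"xyz":[[0,0,0],[0,0,0],[0,0,0],[0,0,0],[0,0,0],[0,0,0],[0,0,0],[0,0,0]],"angular":[[0,0,0],[0,0,0],[0,0,0],[0,0,0],[0,0,0],[0,0,0],[0,0,0],[0,0,0]],"fingers":[0.3,0,-0.2,-0.2,-0.2,-0.2,-0.2,-0.2]}' 5
python3 - <<'E'
from h import *
import cv2
s=arm.get_state();print(s["position"],s["force"],s["opening"])
s=arm.snapshot("scene");w=arm.snapshot("wrist")
a=cv2.resize(s[190:290,310:410],(400,400),interpolation=cv2.INTER_CUBIC)
b=cv2.resize(w[150:290,250:390],(400,400),interpolation=cv2.INTER_CUBIC)
cv2.imwrite("pics/z5.png",np.clip(np.hstack([a,b]).astype(float)*1.6,0,255).astype(np.uint8))
E
```

```text
time: 17.45
position: [582.3, 122.0, 163.1]
orientation: [-140.5, 90.0, -165.1]
force: [-0.1, 0.3, -2.2]
opening: 26.1
time: 18.12
position: [582.4, 122.0, 163.3]
orientation: [1.1, 90.0, -23.6]
force: [-0.7, 0.2, -0.7]
opening: 55.7
[582.42716097 122.02412539 163.34779677] [-0.68863182  0.1535123  -0.66986407] 55.678535122038085
```

View pics/z5.png

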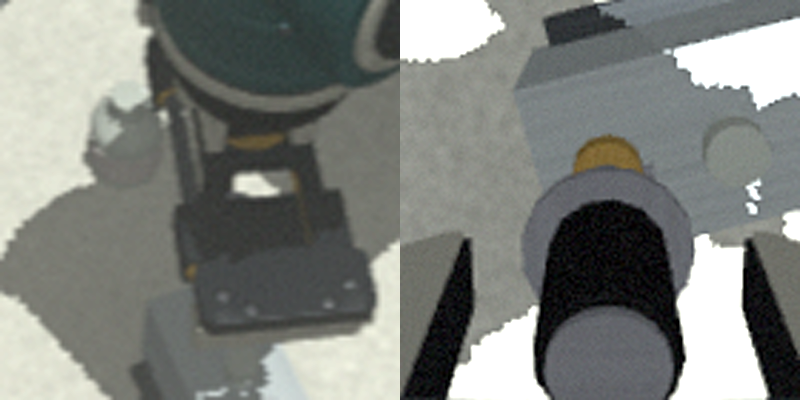

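The jaws are clear of the gauge, which stands in the bore with the brass stop on the block (wrist crop about (607,155)). I'll retreat straight up and do a last check.

```bash
python3 -m jog '{"xyz":[[-0.5,0,0],[-1.5,0,0],[-2.5,0,0],[-2.5,0,0],[-2.5,0,0],[-2.5,0,0],[-1,0,0],[0,0,0]],"angular":[[0,0,0],[0,0,0],[0,0,0],[0,0,0],[0,0,0],[0,0,0],[0,0,0],[0,0,0]],"fingers":[-0.6,-0.6,-0.6,-0.6,-0.6,-0.6,-0.6,-0.6]}'
python3 -m jog '{"xyz":[[0,-2,-2],[0,-2.5,-2.5],[0,-2.5,-2.5],[0,-2,-2],[0,0,0],[0,0,0],[0,0,0],[0,0,0]],"angular":[[0,0,0],[0,0,0],[0,0,0],[0,0,0],[0,0,0],[0,0,0],[0,0,0],[0,0,0]],"fingers":[-0.6,-0.6,-0.6,-0.6,-0.6,-0.6,-0.6,-0.6]}'
python3 - <<'E'
from h import *
import cv2
s=arm.get_state();print(s["position"],s["force"],s["opening"])
s=arm.snapshot("scene");w=arm.snapshot("wrist")
a=cv2.resize(s[190:320,280:410],(400,400),interpolation=cv2.INTER_CUBIC)
b=cv2.resize(w,(640,400))[:, 120:520]
cv2.imwrite("pics/z6.png",np.clip(np.hstack([a,b]).astype(float)*1.5,0,255).astype(np.uint8))
E
```

```text
time: 18.88
position: [583.0, 122.1, 296.9]
orientation: [33.8, 89.7, 9.2]
force: [0.2, -0.0, -0.5]
opening: 74.5
time: 19.55
position: [463.6, 77.9, 292.5]
orientation: [-151.7, 89.9, -176.4]
force: [-0.9, 0.8, 0.7]
opening: 74.5
[463.61304195  77.90400632 292.51879438] [-0.92061098  0.82669455  0.70145075] 74.5259413091542
```

View pics/z6.png

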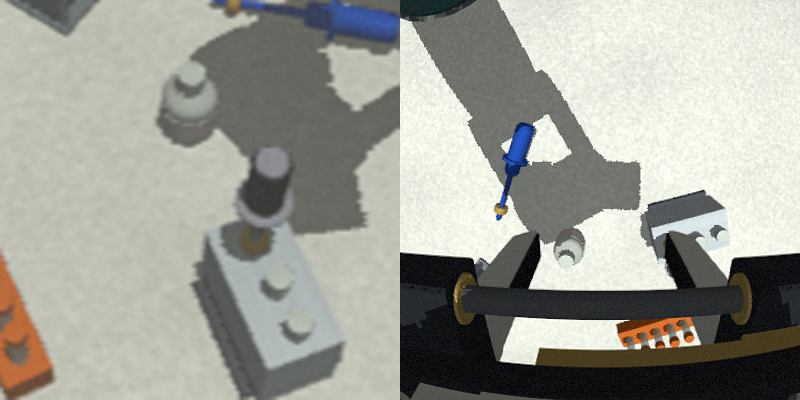

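Run:
```python
from h import *
c=arm.get_calibration("scene")
f=400/130
for z in(70,122,179):
    p=np.array(c["R"])@[582.5,121.5,z]+c["t"];u=c["fx"]*p[0]/p[2]+c["cx"];v=c["fy"]*p[1]/p[2]+c["cy"];print(z,(u-280)*f,(v-190)*f)
# flange/cap seen: tip mouth ~ (257,245), cap top ~(272,160)
c1=unproj("scene",280+272/f,190+160/f,186);print(c1)
```

```text
70 255.57662527169495 240.94006059241846
122 262.03248896813875 206.98873397684304
179 269.9271169355463 165.47095955766613
[581.94822434 121.80905943 186.        ]
```

The gauge is upright and centred on the bore. Handing in.

```bash
python3 -c "
from workcell import arm
print(arm.close_job())"
```

```text
the job is handed in; nothing more can be done
None
```

I lowered the gauge into the empty bore until it bottomed, held it pressed, eased off and let go. It is standing in the bore with its brass stop on the block. I handed the job in at about 20 s of the 58 s; the hand-in gives no verdict.

- **Feeling the bottom:** A steady force of about 4 N showed the stop sliding up the rod. The rod then bottomed about 37 mm below the mouth, judged from the tool height (good to a couple of millimetres).
- **Pressing:** I held it for over 1.2 s. The force reading puts the push at about 10.2 N, and the tool travel puts it at about 11.3 N, so the two differ by about 1 N. Both are inside the 7.5–15 N band and below 14 N.
- **Easing off:** I raised the tool until the spring was out to about 0.1–0.3 mm. Just before I let go, the force had dropped to the gauge's own weight.
- **Last checks:** The final scene picture puts the cap over the bore within about 1 mm, so the gauge is upright. The stop is on the block, the gripper is well clear and the bottle stands where it was. I did not measure the jar and rack again, but the arm never went near them.
- **Measurement error:** My first two wrist-camera fixes were about 4 mm off because I read the calibration while the arm was still moving. I spotted this before the grasp and corrected it against the top camera.

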